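# Load a driver module into the clamshell test jig

## Robot

A 7-joint arm with a two-finger parallel gripper is mounted at the origin on the work surface. World frame = base frame: x ahead of the robot, y to its left, z up, the work surface at z = 0. Lengths are in m, angles in rad, forces in N, time in s.
With the tool pointing down it reaches from about 0.35 to 0.9 m from the base axis. Payload 7.2 kg.
Tool frame: the origin (TCP) lies on the mounting face of the last link; the fingertips stand 182 mm ahead of it and the grasp point (between the pads) lies 163 mm ahead of it; z points along the fingers, y is the direction in which the jaws open and shut (so a half turn about z gives the same grasp; the last joint's range is limited). The gripper opens to 88 mm and grips with 3 to 60 N. Pads are 20 mm wide; open, the fingers measure 115 mm over their backs; the gripper's body (75 mm by 178 mm) begins 61 mm behind the grasp point.
Start: joints at [1.175, 0.411, -0.013, 1.596, 0.006, 1.134, -0.082], TCP at [0.201, -0.592, 0.405] pointing down, gripper open.
Joint ranges: [-2.95, 2.95], [-0.29, 1.99], [-1.47, 1.44], [0.14, 2.54], [-1.03, 4.17], [0.13, 1.85], [-2.86, 2.86]. Speed limits (rad/s): [2.39, 2.39, 3.01, 3.01, 3.14, 3.14, 3.14].

## Interface

Orientations are given as a unit quaternion [w, x, y, z].
In Python, from plant import arm gives the robot as it stands. The module is installed in compiled form; this text tells all that it offers.
- The arm moves only by the tool servo_tool, never from a script. Its argument "deltas" is a list that holds one entry, the list of rows, each a list of 5 numbers: the shift along the world's x, y, z in cm, then the turn about the world's z in units of 5 degrees (1.0 is 5 degrees), then the finger opening in cm, from 0 to 8.78. In form: [[[x, y, z, spin, hand], ...]]. A call has 1 to 5 rows; each row shifts and turns the commanded pose from where the row before left it; what a row does not reach is not made up. A row lasts 1/8 s, in which the tool goes at most 62.5 mm and 10.7 degrees, less where a joint would pass 70% of its speed; a pose out of reach is approached as far as the arm can. A call with a gripper value outside its range is refused whole. The fingers move at their own pace and stop on an object; "grip_force" is the grip in N (left out, the last holds). Time passes only in rows, so rows that do not move let the fingers close. It gives the time, the measured TCP pose, the force and the opening at its end, in the units of the state.
- arm.observe(): the state, without advancing time (a new reading comes with each control period).
- arm.camera(name): name is "scene" or "top"; returns a dict with "image" (420x560x3 uint8, blue, green, red), "fx", "fy", "cx", "cy" (pixels), "camera_from_world" (4x4, takes a point from world to camera coordinates). Camera axes: x right, y down, z forward; pixel columns grow to the right and rows downward; lengths in m; the calibration is good to about 2 mm. A picture is of the moment at which its call begins. There is no depth.
- arm.close_job(): hands the job in, once; it reports no verdict.
The state is a dict: "time_s": time; "joint_positions": joint angles; "joint_vel": joint speeds; "joint_torque": joint torques, N m; "tool_pos": TCP position; "tool_rot": TCP orientation; "contact_force": force on the tool from outside, world axes, zero at the start; "moment": the same for the moment, N m; "width": opening from 0.0 (shut) to 1.0 (fully open).
Only numpy, scipy, OpenCV 4.12 (cv2) and the standard library are available. Lean on these libraries where they do the work, as an engineer would, in place of code of your own. Each camera call takes 0.05 s, during which the arm holds its last target.

## Task

Load the driver module with the blue heatsink into the test jig for its check. Press the jig's red thumb latch, gently, so that the sprung lid pops fully open; set the module flat in the nest with its port in the slot at the front and let go of it; then ease the lid over and press it down, no harder than it needs, until it snaps shut and stays latched with the module clamped on the contact pins. Leave everything else on the bench where it is.

Things in the scene. Friction and masses are not known exactly. Their poses are not given: they have to be found in the camera images.
- jig: clamshell test jig bolted to the bench: grey deck 122 x 120 mm, 42 mm high. Origin: on the table under the nest's middle; its -x side is the front (red thumb latch), the lid's hinge is at the back (+x), along y. In jig axes (mm): aluminium foot plate x -120 to 70, y +-70, 8 high; deck x -56 to 66, y +-60; hinge posts at x 55, y +-50, up to z 74.
- nest (a point): middle of the floor of the pocket in the deck, 27 mm above the table; jig axes. Pocket 59 (x) by 37 mm (y), 15 mm deep, rim bevelled 4 mm at 45 degrees; a slot 14 mm wide in its front (-x) wall takes the port. Sprung contact pins stand 6 mm proud of the floor: a module set down rests 6 mm above this point, and about 3 mm lower under the shut lid.
- module: the driver module to load: black housing 56 (x) x 34 (y) x 8 mm with a BLUE finned heatsink 44 x 30 x 14 mm on it, 22 mm tall, about 70 g, flat on the table. Origin: centre of its underside; the heatsink's middle is 3 mm to +x of it. Steel port at the -x end. Grip the heatsink across y (30 mm), more than 10 mm above the underside: lower parts go inside the nest.
- module_port (a point): outer end of the module's port, 33 mm from the module's origin towards its -x, 4 mm above its underside; it goes in the slot at the jig's front
- latch (a joint): angle of the red thumb latch, a sprung rocker at the front of the jig: 0 at rest (hooked over the lid's steel tongue), 0.30 rad against its stop, pad pressed down. It lets the lid go at 0.17 to 0.21 rad, about 9 to 12 mm of travel at the pad, under a push of 4 to 6 N; more than 20 N on it breaks it.
- latch_pad (a point): middle of the thumb pad, on top of the rounded ridge across it: press here, straight down. Jig axes; 40 mm above the table at rest, 114 mm in front of the nest's middle. The pad is 52 mm long (jig x), 32 mm wide, 3 mm below the ridge top. The hook, 18 mm wide, rises 32 mm behind this point (towards the lid), 43 mm higher than it.
- lid (a joint): angle of the sprung lid, a blue plate 112 mm long from the hinge, 76 mm wide, 8 mm thick: 1.95 rad fully open, leaning back past upright; 0 level; about 0.004 latched. Let go by the latch it springs open and stays. A spring of 1 to 3 N resists closing; its tongue meets the hook at 0.16 rad and snaps under it at 12 to 16 N straight down at lid_press (it must dip to -0.015); hard stop at -0.019. Over 20 N damages it.
- lid_press (a point): point on the lid's outer face (the top one when shut), on its middle line, 88 mm from the hinge axis and 4 mm off the plate's middle plane; 24 mm short of the lid's front edge. 68.5 mm above the table when the lid is shut.
- lid_tongue (a point): top of the flat steel tongue, 16 mm wide, 3 mm thick, at the middle of the lid's front edge, 127 mm from the hinge axis, 2 mm from its tip; it snaps under the hook
- latch_hook (a point): underside of the latch's hook; when latched the tongue's top bears on it
- lid_hinge (a point): the middle of the lid's hinge axis: 55 mm behind the nest's middle (jig +x), 64.5 mm above the table; jig axes
- pins (a joint): how far the bed of contact pins is pushed down (m): 0 free, or with a module just lying on it; about 0.003 with a module clamped under the shut lid; 0.006 at its stop. Its spring pushes up with 2.5 N at 0, 12 N at 0.003.
- other_module: the other driver module: same shape and size, but with a BLACK heatsink; leave it alone. Origin: centre of its underside
- stepper: stepper motor, 42 x 42 x 40 mm, silver and black, shaft up; bystander. Origin: centre of its underside
- screwdriver: green-handled screwdriver, 170 mm, lying on the table; bystander
- red_bracket: red 3D-printed bracket, 70 x 70 mm foot, 128 mm tall; bystander. Origin: centre of its underside
- blue_stand: blue 3D-printed three-legged ring stand, diameter 100 mm, 75 mm tall; bystander. Origin: centre of its underside
- green_disc: green 3D-printed disc, diameter 104 mm, 9 mm thick, flat on the table; bystander. Origin: centre of its underside
- cup: paper coffee cup with orange lid, diameter 82 mm, 116 mm tall; bystander. Origin: centre of its underside
- parts_bin: open blue parts bin with screws, 150 x 100 x 70 mm; bystander. Origin: centre of its underside
Not all that is in view belongs to the job. Of the things that look like the module, the smallest one is meant.

How it is judged:
By the outcome, as a careful person would: the job done as asked, in the order asked, and still so for the second after the job is handed in, with the robot touching nothing.
It also fails if it takes over 67 s, if anything falls off the work surface, if the arm or the gripper's body presses on something with over 40 N, if the wrist force passes 120 N, or if a joint passes its speed limit or range.

## Working session

There is one attempt and no reset: what is moved stays moved. The work goes in short steps, Python scripts to look and compute and a tool call to move; the robot and the scene stay as the last step left them, time stands still between calls to the robot, and variables do not carry over. Pictures are saved under pics/ and viewed, and the job is handed in when it is done.

Besides the shell and the picture viewer there is one more tool, called after "Emit:" as a command line: name --argument value ..., lists and objects as JSON in quotes. servo_tool: Moves the arm, as the interface text tells. Its arguments: {"type":"object","properties":{"deltas":{"type":"array","items":{"type":"array","items":{"type":"array","items":{"type":"number"}}}},"grip_force":{"type":"number"}},"required":["deltas"]}

```bash
mkdir -p pics
cat > h.py <<'E'
import numpy as np, cv2
from plant import arm
def cam(n,save=None):
    c=arm.camera(n)
    if save: cv2.imwrite('pics/'+save,c['image'])
    return c
def proj(c,p):
    p=np.atleast_2d(p); T=c['camera_from_world']
    q=p@T[:3,:3].T+T[:3,3]
    return np.c_[c['fx']*q[:,0]/q[:,2]+c['cx'],c['fy']*q[:,1]/q[:,2]+c['cy']]
def ray(c,uv,z):
    uv=np.atleast_2d(uv).astype(float);T=c['camera_from_world'];R=T[:3,:3];o=-R.T@T[:3,3]
    d=np.c_[(uv[:,0]-c['cx'])/c['fx'],(uv[:,1]-c['cy'])/c['fy'],np.ones(len(uv))]@R
    return o+d*((z-o[2])/d[:,2])[:,None]
E
python3 - <<'E'
from h import *
for n in ['scene','top']:
    c=cam(n,n+'0.png'); T=c['camera_from_world']; print(n,-T[:3,:3].T@T[:3,3],T[2,:3],c['fx'])
s=arm.observe(); print(s['time_s'],s['tool_pos'],s['tool_rot'],s['contact_force'],s['width'])
E
```

```text
scene [ 1.07627032 -0.59537129  1.12304596] [-0.39946048  0.44944548 -0.79901821] 448.56066278937726
top [ 0.40576322 -0.00126021  1.12153548] [ 0.13153996  0.00450867 -0.99130062] 412.8159972468464
0.1 [ 0.20113935 -0.59156027  0.40391568] [-6.62098609e-04  9.86595302e-01  1.63184687e-01 -1.72520414e-04] [ 0.33950503 -0.82044075  0.20905014] 1.002664065351452
```

View pics/scene0.png

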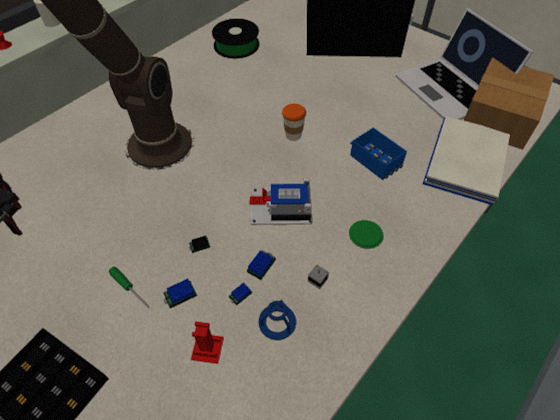

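View pics/top0.png

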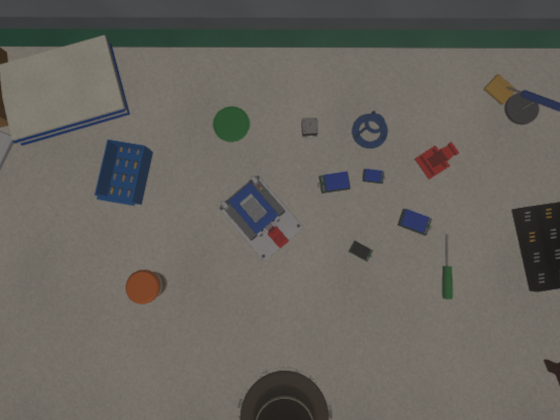

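Candidates for the module in the top view are blue at (335,182), blue at (373,176), blue at (415,222) and black at (361,251). The one at (373,176) is the smallest blue one, so I'll check it in a crop.

Run:
```python
from h import *
a=cv2.imread('pics/top0.png')
def up(im,x0,y0,x1,y1,k): return cv2.resize(im[y0:y1,x0:x1],None,fx=k,fy=k,interpolation=cv2.INTER_CUBIC)
A=up(a,340,150,410,202,8); cv2.imwrite('pics/modtop.png',cv2.convertScaleAbs(A,alpha=1.8))
cv2.imwrite('pics/jigtop.png',cv2.convertScaleAbs(up(a,210,165,310,265,6),alpha=1.5))
b=cv2.imread('pics/scene0.png')
B=np.hstack([up(b,215,270,265,320,8),up(b,240,170,320,220,5)[:,:,:] if 0 else cv2.resize(b[170:235,240:320],(400,400),interpolation=cv2.INTER_CUBIC)])
cv2.imwrite('pics/modscene.png',cv2.convertScaleAbs(B,alpha=1.5))
```

```text
(no output)
```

View pics/modtop.png

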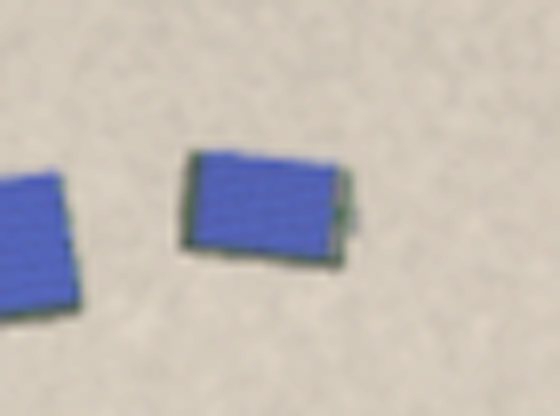

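View pics/jigtop.png

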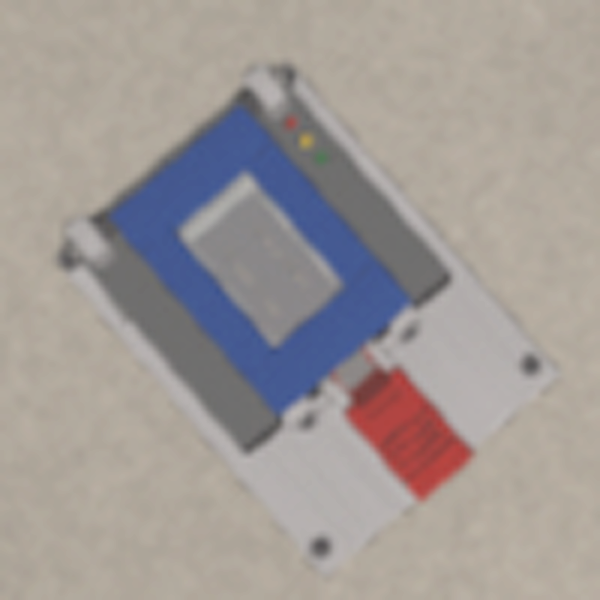

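View pics/modscene.png

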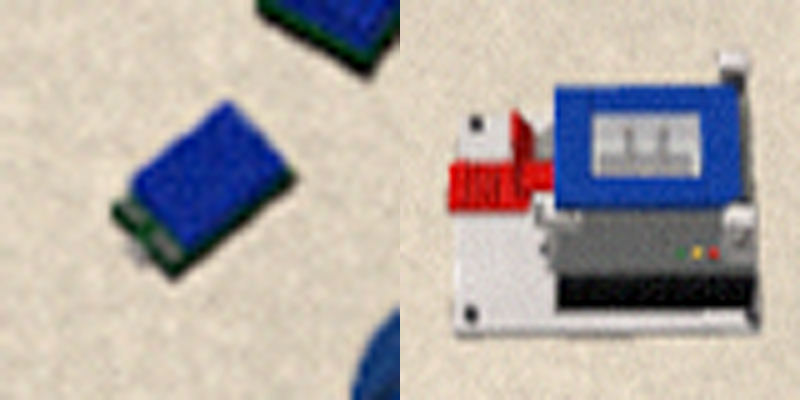

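```bash
cat > fit.py <<'E'
from h import *
from scipy.optimize import least_squares
def blue(im):
    h=cv2.cvtColor(im,cv2.COLOR_BGR2HSV); return cv2.inRange(h,(105,120,60),(130,255,255))
def red(im):
    h=cv2.cvtColor(im,cv2.COLOR_BGR2HSV); return cv2.inRange(h,(0,130,80),(6,255,255))|cv2.inRange(h,(172,130,80),(180,255,255))
def blob(m,uv,k=4):
    # biggest component near uv, upscaled contour
    n,l,st,ce=cv2.connectedComponentsWithStats(m)
    i=min([j for j in range(1,n) if st[j,4]>25],key=lambda j:np.hypot(*(ce[j]-uv)))
    return (l==i).astype(np.uint8),st[i],ce[i]
def quad(m):
    c=max(cv2.findContours(m,cv2.RETR_EXTERNAL,cv2.CHAIN_APPROX_NONE)[0],key=cv2.contourArea)
    (cx,cy),(w,h),a=cv2.minAreaRect(c)
    return (cx,cy),(w,h),a,cv2.boxPoints(((cx,cy),(w+1,h+1),a))
E
python3 - <<'E'
from fit import *
S=cam('scene');T=cam('top')
for n,c,mods,lid in [('top',T,[(373,176),(335,182),(415,222)],(255,208)),('scene',S,[(240,293),(261,264),(180,293)],(290,195))]:
    b=blue(c['image'])
    for i,u in enumerate(mods+[lid]):
        m,st,ce=blob(b,u); q=quad(m)
        z=.022 if i<3 else .0685
        print(n,i,ce,q[1],q[2]); 
        if n=='top': print(ray(c,[ce],z),'\n',ray(c,q[3],z).round(4)); print('areas mm2',st[4])
        else: print(ray(c,[ce],z),'\n',q[3].round(1),ray(c,q[3],z).round(4))
E
```

```text
top 0 [372.58536585 175.06097561] (15.681278228759766, 10.490996360778809) 6.340191841125488
[[ 0.62375537 -0.2360841   0.022     ]] 
 [[ 0.6106 -0.2116  0.022 ]
 [ 0.6421 -0.2157  0.022 ]
 [ 0.6372 -0.2605  0.022 ]
 [ 0.6058 -0.2562  0.022 ]]
areas mm2 164
top 1 [336.54857143 180.75142857] (15.509834289550781, 22.580493927001953) 81.25383758544922
[[ 0.60773958 -0.13838271  0.022     ]] 
 [[ 0.6251 -0.1036  0.022 ]
 [ 0.6352 -0.1669  0.022 ]
 [ 0.5904 -0.1729  0.022 ]
 [ 0.5804 -0.11    0.022 ]]
areas mm2 350
top 2 [414.65135135 220.47027027] (23.494836807250977, 15.80561637878418) 19.98310661315918
[[ 0.50096933 -0.34525327  0.022     ]] 
 [[ 0.491  -0.3065  0.022 ]
 [ 0.5334 -0.3232  0.022 ]
 [ 0.5111 -0.3839  0.022 ]
 [ 0.4689 -0.3669  0.022 ]]
areas mm2 370
top 3 [252.84697987 207.94496644] (43.06069564819336, 28.309423446655273) 49.398704528808594
[[0.52745458 0.08315075 0.0685    ]] 
 [[0.5461 0.1488 0.0685]
 [0.5962 0.0922 0.0685]
 [0.5095 0.0174 0.0685]
 [0.4604 0.0738 0.0685]]
areas mm2 745
scene 0 [240.47752809 291.43820225] (11.31370735168457, 15.55634880065918) 45.0
[[ 0
[... 370 characters left out ...]
47.6]
 [273.9 257.3]
 [259.  277.1]] [[ 0.5892 -0.1742  0.022 ]
 [ 0.5767 -0.0978  0.022 ]
 [ 0.6269 -0.098   0.022 ]
 [ 0.6377 -0.1733  0.022 ]]
scene 2 [180.15143603 290.43603133] (16.273426055908203, 24.026002883911133) 65.224853515625
[[ 0.50220948 -0.34379068  0.022     ]] 
 [[165.2 287.9]
 [188.  277.4]
 [195.2 293.1]
 [172.5 303.6]] [[ 0.4654 -0.3652  0.022 ]
 [ 0.4885 -0.3026  0.022 ]
 [ 0.5392 -0.3224  0.022 ]
 [ 0.5159 -0.3833  0.022 ]]
scene 3 [289.09657948 193.7082495 ] (37.0, 20.0) 0.0
[[0.53296719 0.08085723 0.0685    ]] 
 [[270.5 203.5]
 [270.5 182.5]
 [308.5 182.5]
 [308.5 203.5]] [[0.515  0.0157 0.0685]
 [0.4603 0.0779 0.0685]
 [0.5498 0.1544 0.0685]
 [0.6013 0.0895 0.0685]]
```

Run:
```python
from fit import *
S=cam('scene');T=cam('top')
tc=lambda x,y:(210+(x+.5)/6-.5,165+(y+.5)/6-.5)
sc=lambda x,y:(240+(x-400+.5)/5-.5,170+(y+.5)*65/400-.5)
P=[(T,tc(555,375),(-120,-70,8)),(T,tc(328,572),(-120,70,8)),
(T,tc(412,302),(-57,-38,68.5)),(T,tc(277,415),(-57,38,68.5)),
(T,tc(472,455),(-140,-16,37)),(T,tc(420,500),(-140,16,37)),
(T,tc(450,280),(-56,-60,42)),(T,tc(247,450),(-56,60,42)),
(S,sc(555,88),(-57,38,68.5)),(S,sc(555,207),(-57,-38,68.5)),
(S,sc(452,333),(-120,-70,8)),(S,sc(557,275),(-56,-60,42)),(S,sc(450,211),(-140,-16,37)),(S,sc(450,162),(-140,16,37))]
def w(p,l):
    l=np.array(l)/1e3;c,s=np.cos(p[2]),np.sin(p[2]);return np.array([p[0]+c*l[0]-s*l[1],p[1]+s*l[0]+c*l[1],l[2]])
f=lambda p:np.concatenate([proj(c,w(p,l))[0]-u for c,u,l in P])
for sel in ['both','top','scene']:
    Q=[q for q in P if sel=='both' or (q[0] is T)==(sel=='top')]
    g=lambda p:np.concatenate([proj(c,w(p,l))[0]-u for c,u,l in Q])
    r=least_squares(g,[.52,.06,.7],loss='soft_l1');print(sel,r.x[:2],np.degrees(r.x[2]))
    print(g(r.x).reshape(-1,2).round(1).tolist())
# module: upsampled blue mask
for n,c,(x0,y0,x1,y1) in [('top',T,(358,160,388,192)),('scene',S,(225,275,258,306))]:
    im=cv2.resize(c['image'][y0:y1,x0:x1],None,fx=8,fy=8,interpolation=cv2.INTER_CUBIC).astype(int)
    m=((im[:,:,0]-im[:,:,2])>55).astype(np.uint8)
    k,l,st,ce=cv2.connectedComponentsWithStats(m);i=1+np.argmax(st[1:,4]);m=(l==i).astype(np.uint8)
    q=quad(m);(cx,cy)=q[0]
    cv=lambda p:np.c_[x0+(p[:,0]+.5)/8-.5,y0+(p[:,1]+.5)/8-.5]
    bx=ray(c,cv(q[3]),.022);print(n,ray(c,cv(np.array([[cx,cy]])),.022),bx.round(4).tolist())
```

```text
both [0.53124312 0.0843511 ] 41.110237013986215
[[0.6, -1.4], [-1.0, 0.0], [-0.2, -1.4], [-0.3, -0.8], [4.4, 3.7], [3.8, 4.3], [-0.2, -2.4], [-1.2, -0.8], [0.1, -0.5], [0.0, -0.5], [0.3, -0.4], [0.1, -0.4], [-5.7, -0.3], [-5.3, -0.3]]
top [0.52994924 0.08424452] 40.68721239008558
[[0.5, -0.6], [-1.3, 0.6], [-0.2, -0.7], [-0.4, -0.2], [4.2, 4.5], [3.5, 5.0], [-0.2, -1.7], [-1.4, -0.3]]
scene [0.53593369 0.08265783] 39.39425598019225
[[1.3, 0.2], [0.5, 0.2], [0.5, -0.2], [0.3, 0.3], [-5.1, -0.2], [-4.4, -0.3]]
top [[ 0.63667876 -0.23565129  0.022     ]] [[0.6377, -0.2291, 0.022], [0.6377, -0.2423, 0.022], [0.6357, -0.2422, 0.022], [0.6356, -0.229, 0.022]]
scene [[ 0.62891145 -0.23887095  0.022     ]] [[0.61, -0.2588, 0.022], [0.6141, -0.2123, 0.022], [0.6478, -0.2188, 0.022], [0.6433, -0.2647, 0.022]]
```

Run:
```python
from fit import *
S=cam('scene');T=cam('top')
tc=lambda x,y:(210+(x+.5)/6-.5,165+(y+.5)/6-.5)
sc=lambda x,y:(240+(x-400+.5)/5-.5,170+(y+.5)*65/400-.5)
P=[(T,tc(555,375),(-120,-70,8)),(T,tc(328,572),(-120,70,8)),
(T,tc(412,302),(-57,-38,68.5)),(T,tc(277,415),(-57,38,68.5)),
(T,tc(450,280),(-56,-60,42)),(T,tc(247,450),(-56,60,42)),
(T,tc(245,103),(46,-38,68.5)),(T,tc(108,212),(46,38,68.5)),
(S,sc(555,88),(-57,38,68.5)),(S,sc(555,207),(-57,-38,68.5)),
(S,sc(452,333),(-120,-70,8)),(S,sc(557,275),(-56,-60,42))]
P=[p for p in P if p[2][0]!=46]
def w(p,l):
    l=np.array(l)/1e3;c,s=np.cos(p[2]),np.sin(p[2]);return np.array([p[0]+c*l[0]-s*l[1],p[1]+s*l[0]+c*l[1],l[2]])
for sel in ['both','top','scene']:
    Q=[q for q in P if sel=='both' or (q[0] is T)==(sel=='top')]
    g=lambda p:np.concatenate([proj(c,w(p,l))[0]-u for c,u,l in Q])
    r=least_squares(g,[.52,.06,.7]);print(sel,r.x[:2],np.degrees(r.x[2]))
    print(g(r.x).reshape(-1,2).round(1).tolist())
    j=r.x
    for c,n,u in[(T,'top',tc(446,478)),(S,'sc',sc(450,187))]:
        v=ray(c,u,.037)[0,:2]-j[:2];print('padfront in jig',n,(v@[np.cos(j[2]),np.sin(j[2])]).round(4),(v@[-np.sin(j[2]),np.cos(j[2])]).round(4))
for n,c,(x0,y0,x1,y1) in [('top',T,(358,160,388,192)),('scene',S,(225,275,258,306))]:
    im=cv2.resize(c['image'][y0:y1,x0:x1],None,fx=8,fy=8,interpolation=cv2.INTER_CUBIC).astype(int)
    d=im[:,:,0]-im[:,:,2]; print(np.percentile(d,[5,50,95]))
    for th in ([30,40,] if n=='top' else [35,50,70]):
        m=(d>th).astype(np.uint8)
        k,l,st,ce=cv2.connectedComponentsWithStats(m);i=1+np.argmax(st[1:,4]);m=(l==i).astype(np.uint8)
        q=quad(m);(cx,cy)=q[0]
        cv=lambda p:np.c_[x0+(p[:,0]+.5)/8-.5,y0+(p[:,1]+.5)/8-.5]
        bx=ray(c,cv(q[3]),.022);print(n,th,ray(c,cv(np.array([[cx,cy]])),.022).round(4),bx[:,:2].round(4).tolist())
        e=[bx[(k+1)%4]-bx[k] for k in range(4)];print([(round(np.hypot(*v[:2]),4),round(np.degrees(np.arctan2(v[1],v[0])),1)) for v in e])
```

```text
both [0.52928896 0.08340158] 41.16417779421281
[[1.0, -0.7], [-0.6, 0.7], [0.2, -0.6], [0.1, -0.0], [0.1, -1.7], [-0.8, -0.1], [-0.6, -0.6], [-0.7, -0.7], [-0.3, -0.5], [-0.6, -0.5]]
padfront in jig top -0.1232 0.001
padfront in jig sc -0.1208 -0.0022
top [0.52849814 0.08310045] 40.88245650229628
[[1.0, -0.2], [-0.7, 1.1], [0.3, -0.2], [0.1, 0.3], [0.2, -1.3], [-0.9, 0.2]]
padfront in jig top -0.1224 0.0001
padfront in jig sc -0.12 -0.0031
scene [0.53227241 0.0826678 ] 40.93564723632782
[[0.1, -0.0], [-0.1, -0.1], [0.2, 0.0], [-0.1, 0.1]]
padfront in jig top -0.125 0.003
padfront in jig sc -0.1225 -0.0002
[-14. -13.  54.]
top 30 [[ 0.6239 -0.2362  0.022 ]] [[0.6106, -0.2112], [0.6428, -0.2157], [0.6373, -0.2612], [0.6052, -0.2566]]
[(np.float64(0.0325), np.float64(-7.9)), (np.float64(0.0458), np.float64(-96.8)), (np.float64(0.0324), np.float64(171.8)), (np.float64(0.0456), np.float64(83.2))]
top 40 [[ 0.6241 -0.2363  0.022 ]] [[0.6112, -0.2124], [0.642, -0.2166], [0.637, -0.2603], [0.6062, -0.256]]
[(np.float64(0.031), np.float64(-7.7)), (np.float64(0.044), np.float64(-96.5)), (np.fl
[... 217 characters left out ...]
(0.0486), np.float64(85.3)), (np.float64(0.0369), np.float64(-10.8)), (np.float64(0.0479), np.float64(-95.4)), (np.float64(0.0362), np.float64(170.3))]
scene 50 [[ 0.6292 -0.239   0.022 ]] [[0.6099, -0.259], [0.614, -0.2122], [0.6484, -0.2189], [0.6439, -0.265]]
[(np.float64(0.047), np.float64(85.1)), (np.float64(0.0351), np.float64(-11.0)), (np.float64(0.0463), np.float64(-95.6)), (np.float64(0.0345), np.float64(170.1))]
scene 70 [[ 0.6282 -0.2385  0.022 ]] [[0.6109, -0.258], [0.6142, -0.2133], [0.6457, -0.219], [0.6419, -0.2631]]
[(np.float64(0.0448), np.float64(85.7)), (np.float64(0.032), np.float64(-10.4)), (np.float64(0.0442), np.float64(-94.9)), (np.float64(0.0315), np.float64(170.6))]
```

Top view: the smallest blue module is at about (372.6,175), with its port at the right end (-y). The latch pad of the jig is at (281,240), at the front, towards image lower right. The jig is at about (0.530, 0.083) with yaw 41°. The heatsink is at about (0.625, -0.237) with yaw 83.5°. First I move to the latch with the fingers shut.

Emit:
servo_tool --deltas '[[[2,5,0,0.4,0],[2,5,0,0.4,0],[2,5,0,0.4,0],[2,5,0,0.4,0],[2,5,0,0.4,0]]]' --grip_force 20

```text
time_s: 1.02
tool_pos: [0.3016, -0.34, 0.4049]
tool_rot: [0.0, 0.968, 0.249, 0.0]
contact_force: [0.7, 0.1, 0.7]
width: 0.47
```

Emit:
servo_tool --deltas '[[[2,5,0,0.4,0],[2,5,0,0.4,0],[2,5,0,0.4,0],[2,5,0,0.4,0],[2,5,0,0.4,0]]]'

```text
time_s: 1.65
tool_pos: [0.4015, -0.09, 0.4051]
tool_rot: [0.0, 0.943, 0.332, 0.0]
contact_force: [1.1, -0.8, 0.6]
width: 0.004
```

Emit:
servo_tool --deltas '[[[2.15,4.9,0,0.44,0],[2.1,4.9,0,0,0],[0,0,-5,0,0],[0,0,-5,0,0],[0,0,-3.5,0,0]]]'

```text
time_s: 2.28
tool_pos: [0.4432, 0.0063, 0.2679]
tool_rot: [-0.0, 0.937, 0.35, -0.0]
contact_force: [-0.1, 0.0, -0.1]
width: 0.007
```

Run:
```python
from fit import *
S=cam('scene');T=cam('top');s=arm.observe();p=s['tool_pos'];print(p,s['contact_force'])
tip=[p[0],p[1],p[2]-.182]
for c,n,z in[(S,'s1',6),(T,'t1',6)]:
    u=proj(c,tip)[0];print(n,u)
    x,y=int(u[0])-50,int(u[1])-40
    cv2.imwrite(f'pics/{n}.png',cv2.convertScaleAbs(cv2.resize(c['image'][y:y+80,x:x+100],None,fx=7,fy=7,interpolation=cv2.INTER_CUBIC),alpha=1.6)); print(x,y)
```

```text
[0.44239184 0.00615733 0.26694851] [-0.08260761 -0.00824828  0.10355691]
s1 [250.24867412 189.69401644]
200 149
t1 [282.6152146  241.10337053]
232 201
```

View pics/s1.png

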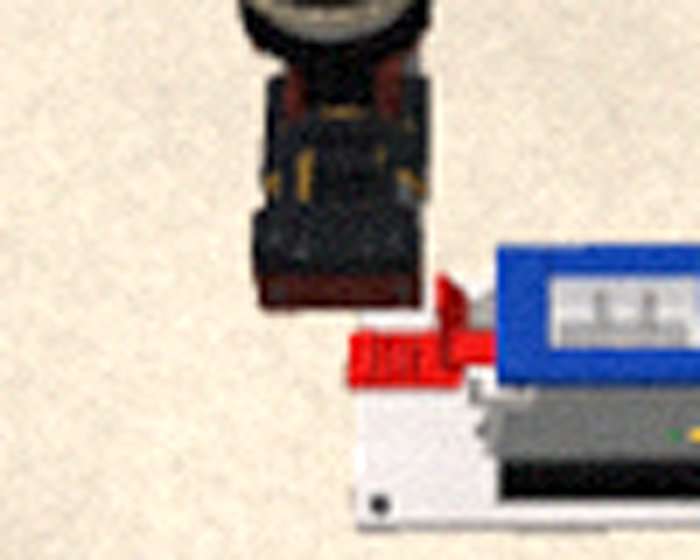

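View pics/t1.png

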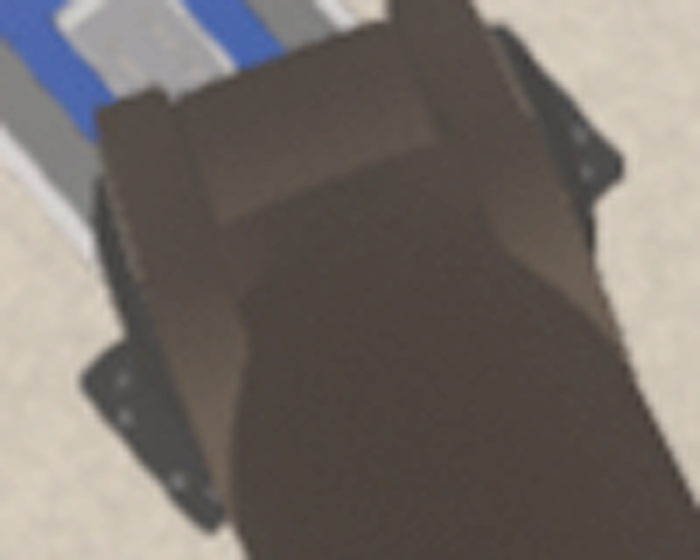

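The scene view shows the gripper body's underside above the pad; the red pad is at crop (405,360) and the fingers are hidden behind the body. The pose puts the tip at jig x of about -0.116, y 0. I'll descend gently.

Emit:
servo_tool --deltas '[[[0.1,0.1,-2,0,0],[0,0,-1.7,0,0],[0,0,0,0,0]]]'

```text
time_s: 2.75
tool_pos: [0.4449, 0.0073, 0.2332]
tool_rot: [0.0, 0.937, 0.35, -0.0]
contact_force: [0.0, -0.8, 0.2]
width: 0.004
```

Emit:
servo_tool --deltas '[[[0,0,-0.3,0,0],[0,0,-0.3,0,0],[0,0,-0.3,0,0]]]'

```text
time_s: 3.12
tool_pos: [0.4449, 0.0072, 0.224]
tool_rot: [0.0, 0.937, 0.35, 0.0]
contact_force: [-1.2, 0.3, -0.9]
width: 0.006
```

Emit:
servo_tool --deltas '[[[0,0,-0.3,0,0],[0,0,-0.3,0,0]]]'

```text
time_s: 3.38
tool_pos: [0.4448, 0.0072, 0.2176]
tool_rot: [0.0, 0.937, 0.35, 0.0]
contact_force: [0.2, -0.1, 3.6]
width: 0.004
```

Emit:
servo_tool --deltas '[[[0,0,-0.25,0,0],[0,0,-0.2,0,0]]]'

```text
time_s: 3.62
tool_pos: [0.4449, 0.0073, 0.2131]
tool_rot: [0.0, 0.937, 0.35, 0.0]
contact_force: [0.1, -0.9, 3.8]
width: 0.007
```

Emit:
servo_tool --deltas '[[[0,0,-0.15,0,0],[0,0,-0.15,0,0]]]'

```text
time_s: 3.88
tool_pos: [0.445, 0.0075, 0.2103]
tool_rot: [0.0, 0.937, 0.35, 0.0]
contact_force: [1.1, -0.0, 5.1]
width: 0.007
```

Run:
```python
from fit import *
S=cam('scene');s=arm.observe();print(s['contact_force'],s['tool_pos'])
cv2.imwrite('pics/s2.png',cv2.convertScaleAbs(cv2.resize(S['image'][120:240,200:340],None,fx=4,fy=4),alpha=1.5))
```

```text
[0.92006278 0.56018751 4.24107514] [0.44498359 0.0074141  0.21013403]
```

View pics/s2.png

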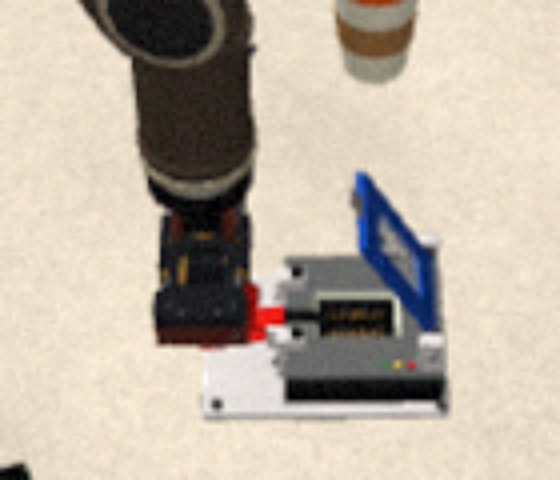

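The scene view shows the lid springing open (blue plate at crop (395,250)) and the nest clear at (355,315). I'll lift and go to the module.

Emit:
servo_tool --deltas '[[[0,0,1,0,0],[0,0,3,0,0],[0,0,5,0,1],[1,-1,5,0,2.5],[3.4,-4.7,0,1.7,5.2]]]'

```text
time_s: 4.55
tool_pos: [0.4892, -0.0474, 0.3551]
tool_rot: [0.002, 0.906, 0.422, 0.003]
contact_force: [1.5, 0.3, 0.3]
width: 0.299
```

Emit:
servo_tool --deltas '[[[3.4,-4.7,0,1.7,5.2],[3.4,-4.7,0,1.7,5.2],[3.4,-4.7,0,1.7,5.2],[3.4,-4.7,0,1.7,5.2],[0,0,-4,0,5.2]]]'

```text
time_s: 5.18
tool_pos: [0.6263, -0.2429, 0.3117]
tool_rot: [0.002, 0.747, 0.664, 0.001]
contact_force: [0.1, 1.9, -1.3]
width: 0.59
```

Run:
```python
from fit import *
S=cam('scene');T=cam('top');s=arm.observe();p=s['tool_pos'];q=s['tool_rot'];print(s['time_s'],p,q,s['contact_force'],np.degrees(2*np.arctan2(q[2],q[1])),s['width'])
cv2.imwrite('pics/s3.png',cv2.convertScaleAbs(cv2.resize(S['image'][120:340,150:350],None,fx=2.7,fy=2.7),alpha=1.5))
cv2.imwrite('pics/t3.png',cv2.convertScaleAbs(cv2.resize(T['image'][110:270,200:450],None,fx=3,fy=3),alpha=1.5))
print(ray(T,(370,130),.07))
```

```text
5.275 [ 0.62286835 -0.23844868  0.30568618] [-0.00388933  0.74657672  0.66528545 -0.00182899] [-0.77123538  0.64931468 -0.93618192] 83.40939903837796 0.595498303382266
[[ 0.73466737 -0.22190096  0.07      ]]
```

View pics/s3.png

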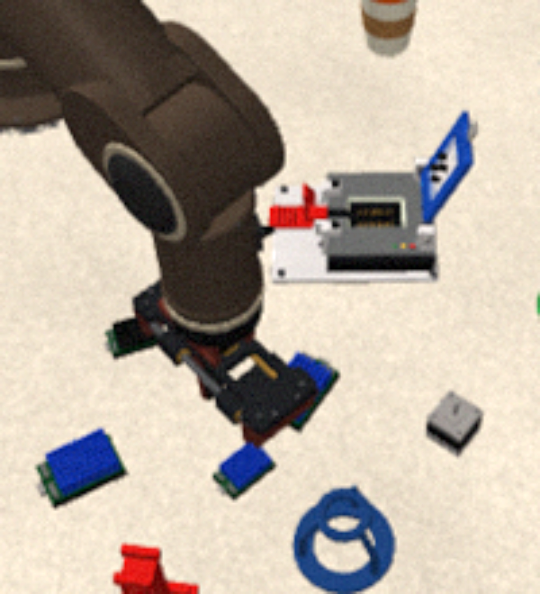

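View pics/t3.png

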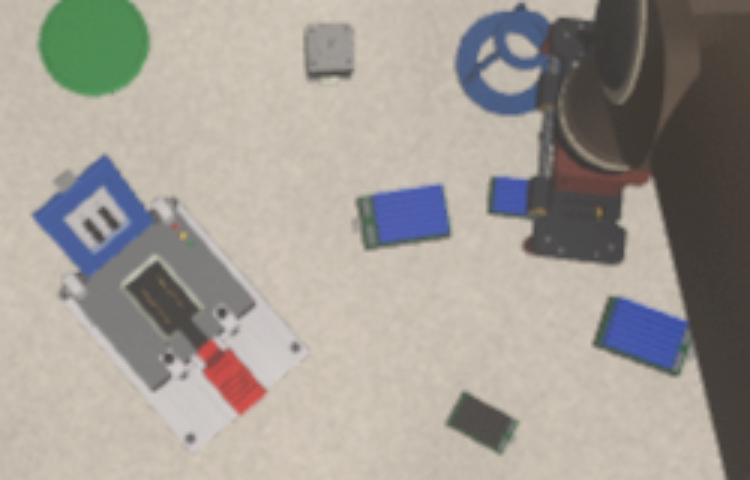

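The lid is fully open and leaning back, and the gripper is over the module (top crop (510,197)). Descending part-way to settle.

Emit:
servo_tool --deltas '[[[0,0,-4,0,5.2],[0,0,-3,0,5.2],[0,0,0,0,5.2],[0,0,0,0,5.2]]]'

```text
time_s: 5.78
tool_pos: [0.6252, -0.2372, 0.2423]
tool_rot: [0.001, 0.746, 0.666, 0.001]
contact_force: [0.6, 0.7, 0.5]
width: 0.593
```

Run:
```python
from fit import *
S=cam('scene');T=cam('top');s=arm.observe();p=s['tool_pos'];q=s['tool_rot'];print(s['time_s'],p,q,s['contact_force'],np.degrees(2*np.arctan2(q[2],q[1])),s['width'])
cv2.imwrite('pics/s4.png',cv2.convertScaleAbs(cv2.resize(S['image'][250:320,190:290],None,fx=7,fy=7,interpolation=cv2.INTER_CUBIC),alpha=1.5))
for d in (-.026,0,.026): 
    a=np.radians(173.5);print(proj(S,[p[0]+d*np.cos(a),p[1]+d*np.sin(a),p[2]-.182]))
```

```text
5.875 [ 0.62531872 -0.2375591   0.24243103] [1.17665654e-03 7.46106938e-01 6.65824752e-01 6.72666023e-04] [0.08277995 0.37545435 1.01003868] 83.4913524772609 0.5900647643080266
[[245.07975083 290.13590194]]
[[238.74923592 283.6457602 ]]
[[232.54138652 277.28137704]]
```

View pics/s4.png

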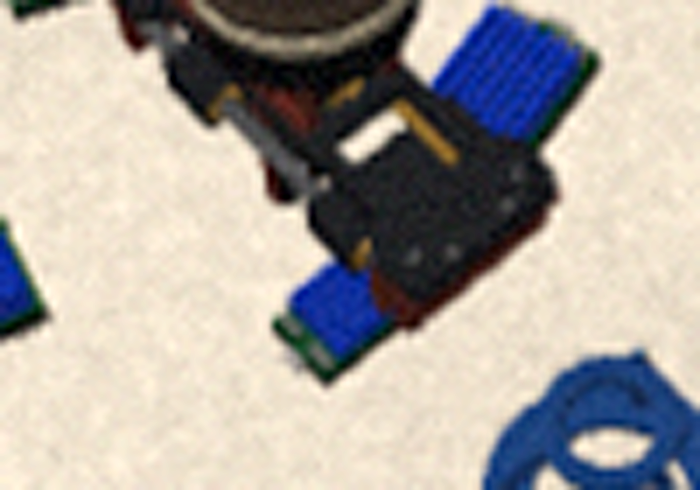

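The gripper straddles the module (port end at crop (300,350)). Descending to 12 mm tip height, then closing gently.

Emit:
servo_tool --deltas '[[[0,0.05,-2.4,0,5.2],[0,0,-2.4,0,5.2],[0,0,0,0,5.2]]]' --grip_force 15

```text
time_s: 6.25
tool_pos: [0.6243, -0.2371, 0.1918]
tool_rot: [-0.001, 0.746, 0.666, -0.0]
contact_force: [0.1, 0.2, 0.1]
width: 0.588
```

Emit:
servo_tool --deltas '[[[0,0,0,0,2],[0,0,0,0,2],[0,0,0,0,2],[0,0,0,0,2]]]'

```text
time_s: 6.75
tool_pos: [0.6252, -0.2373, 0.1934]
tool_rot: [0.001, 0.746, 0.666, 0.0]
contact_force: [-1.3, -0.7, 6.1]
width: 0.339
```

Gripped at 29.8 mm. Lifting and carrying it to above the nest.

Emit:
servo_tool --deltas '[[[0,0,1.5,0,2],[0,0,4,0,2],[0,0,5,0,2],[0,0,3.5,0,2],[-1.3,4.6,0,-1.2,2]]]'

```text
time_s: 7.38
tool_pos: [0.6124, -0.1945, 0.3359]
tool_rot: [0.003, 0.783, 0.623, 0.001]
contact_force: [0.7, 0.8, -1.3]
width: 0.339
```

Emit:
servo_tool --deltas '[[[-1.3,4.6,0,-1.2,2],[-1.3,4.6,0,-1.2,2],[-1.3,4.6,0,-1.2,2],[-1.3,4.6,0,-1.2,2],[-1.3,4.6,0,-1.2,2]]]'

```text
time_s: 8.0
tool_pos: [0.546, 0.0403, 0.333]
tool_rot: [0.0, 0.916, 0.401, 0.0]
contact_force: [0.8, 1.0, -1.0]
width: 0.341
```

Emit:
servo_tool --deltas '[[[-1.4,4.6,0,-1.3,2],[0,0,-2,0,2],[0,0,0,0,2],[0,0,0,0,2]]]'

```text
time_s: 8.5
tool_pos: [0.533, 0.0842, 0.3129]
tool_rot: [0.0, 0.937, 0.35, 0.0]
contact_force: [0.9, -0.8, -0.1]
width: 0.34
```

```bash
cat > look.py <<'E'
from fit import *
import sys
n=sys.argv[1]
S=cam('scene');T=cam('top');s=arm.observe();p=s['tool_pos'];q=s['tool_rot'];print(s['time_s'],p,q,s['contact_force'],np.degrees(2*np.arctan2(q[2],q[1])),s['width'])
cv2.imwrite(f'pics/s{n}.png',cv2.convertScaleAbs(cv2.resize(S['image'][150:240,230:330],None,fx=6,fy=6,interpolation=cv2.INTER_CUBIC),alpha=1.5))
cv2.imwrite(f'pics/t{n}.png',cv2.convertScaleAbs(cv2.resize(T['image'][155:255,205:305],None,fx=6,fy=6,interpolation=cv2.INTER_CUBIC),alpha=1.6))
E
python3 look.py 5
```

```text
8.6 [0.53313472 0.08407763 0.3128836 ] [1.63755403e-04 9.36961153e-01 3.49433230e-01 4.34819452e-04] [ 0.38980167 -0.12362207 -0.93270747] 40.9053103578914 0.34160198751830007
```

View pics/s5.png

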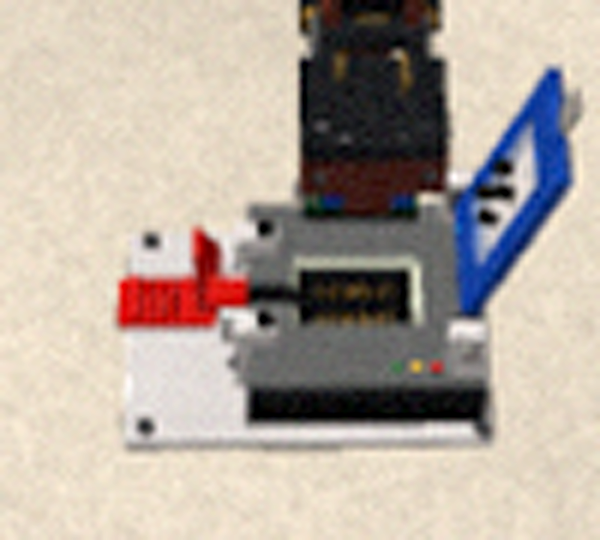

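View pics/t5.png

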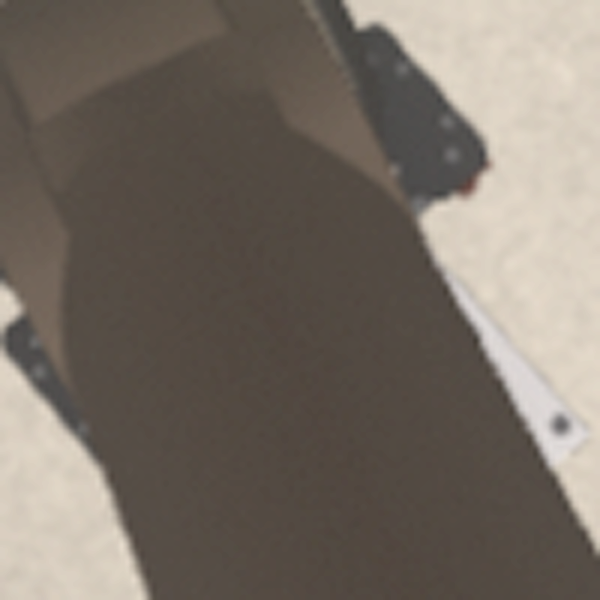

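Emit:
servo_tool --deltas '[[[0,0,-2.5,0,2],[0,0,-2.5,0,2],[0,0,0,0,2],[0,0,0,0,2]]]'

```text
time_s: 9.1
tool_pos: [0.5332, 0.0847, 0.2631]
tool_rot: [0.0, 0.937, 0.35, 0.001]
contact_force: [-0.1, -0.1, -0.5]
width: 0.342
```

Run:
```python
from fit import *
S=cam('scene');s=arm.observe();p=s['tool_pos'];print(s['time_s'],p,s['contact_force'])
cv2.imwrite('pics/s6raw.png',S['image'])
cv2.imwrite('pics/s6.png',cv2.convertScaleAbs(cv2.resize(S['image'][170:220,255:320],None,fx=12,fy=12,interpolation=cv2.INTER_CUBIC),alpha=1.6))
a=np.radians(41);ex=np.array([np.cos(a),np.sin(a),0]);ey=np.array([-np.sin(a),np.cos(a),0])
und=p-np.array([0,0,.1934])-.003*ex
for nm,l in [('port',(-33,0,4)),('house front -y',(-28,-17,4)),('house back -y',(28,-17,4)),('hs front -y top',(-19,-15,15)),('hs back -y',(25,-15,15))]:
    u=proj(S,und+ex*l[0]/1e3+ey*l[1]/1e3+[0,0,l[2]/1e3])[0];print(nm,u.round(1),((u-[255,170]+.5)*12).round())
j=np.array([.5303,.083,0])
for nm,l in [('rim-33.5,-22.5',(-33.5,-22.5,42)),('rim',(-33.5,22.5,42)),('rim',(33.5,22.5,42)),('rim',(33.5,-22.5,42)),('front deck',(-56,-60,42)),('foot',(-120,-70,8))]:
    u=proj(S,j+ex*l[0]/1e3+ey*l[1]/1e3+[0,0,l[2]/1e3])[0];print(nm,u.round(1),((u-[255,170]+.5)*12).round())
T=arm.camera('top')
print('nest by top t3',ray(T,(200+(162.5)/3-.5,110+(297.5)/3-.5),.042))
```

```text
9.15 [0.53325427 0.08474359 0.26335146] [-0.41930668  0.51748494 -0.25009444]
port [278.2 191.9] [284. 269.]
house front -y [279.8 196.3] [304. 321.]
house back -y [298.4 196.2] [527. 320.]
hs front -y top [282.8 193.4] [340. 287.]
hs back -y [297.5 193.3] [516. 286.]
rim-33.5,-22.5 [277.9 204.1] [281. 415.]
rim [277.9 192.8] [281. 279.]
rim [299.3 192.6] [538. 278.]
rim [299.8 204. ] [544. 414.]
front deck [270.5 214. ] [192. 533.]
foot [249.8 223.3] [-57. 646.]
nest by top t3 [[0.52861366 0.08308902 0.042     ]]
```

View pics/s6.png

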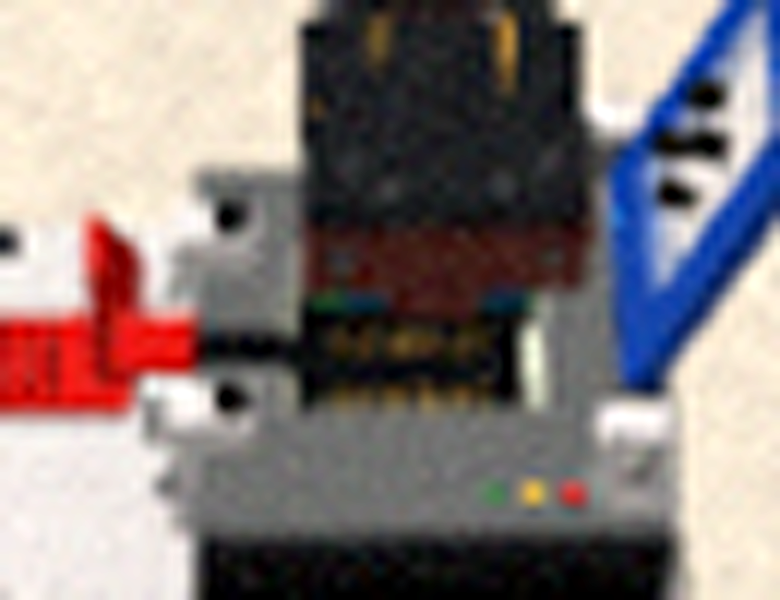

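Emit:
servo_tool --deltas '[[[-0.05,-0.05,-1.3,0,2],[0,0,-0.9,0,2],[0,0,0,0,2]]]'

```text
time_s: 9.57
tool_pos: [0.5318, 0.0842, 0.2391]
tool_rot: [-0.0, 0.937, 0.35, -0.001]
contact_force: [0.8, -0.1, -0.5]
width: 0.337
```

```bash
cat > l2.py <<'E'
from fit import *
import sys
n=sys.argv[1]
S=cam('scene');s=arm.observe();p=s['tool_pos'];print(s['time_s'],p,s['contact_force'],s['width'])
cv2.imwrite(f'pics/s{n}raw.png',S['image'])
cv2.imwrite(f'pics/s{n}.png',cv2.convertScaleAbs(cv2.resize(S['image'][175:220,260:310],None,fx=13,fy=13,interpolation=cv2.INTER_CUBIC),alpha=1.8,beta=10))
a=np.radians(41);ex=np.array([np.cos(a),np.sin(a),0]);ey=np.array([-np.sin(a),np.cos(a),0])
und=p-np.array([0,0,.1934])-.003*ex
for nm,o,L in [('mod',und,[(-33,0,4),(-28,-17,8),(28,-17,8),(-28,17,8),(-19,-15,8),(25,-15,8)]),('jig',np.array([.5303,.083,0]),[(-33.5,-22.5,42),(-33.5,22.5,42),(33.5,22.5,42),(33.5,-22.5,42),(-56,-60,42)])]:
    for l in L:
        u=proj(S,o+ex*l[0]/1e3+ey*l[1]/1e3+[0,0,l[2]/1e3])[0];print(nm,l,((u-[260,175]+.5)*13).round())
E
python3 l2.py 7
```

```text
9.625 [0.53201317 0.0843234  0.23958779] [-0.3347925  -0.10026951 -0.8515583 ] 0.33840183434157767
mod (-33, 0, 4) [238. 289.]
mod (-28, -17, 8) [259. 335.]
mod (28, -17, 8) [498. 333.]
mod (-28, 17, 8) [258. 223.]
mod (-19, -15, 8) [298. 328.]
mod (25, -15, 8) [485. 327.]
jig (-33.5, -22.5, 42) [240. 385.]
jig (-33.5, 22.5, 42) [239. 237.]
jig (33.5, 22.5, 42) [518. 236.]
jig (33.5, -22.5, 42) [524. 383.]
jig (-56, -60, 42) [143. 513.]
```

View pics/s7.png

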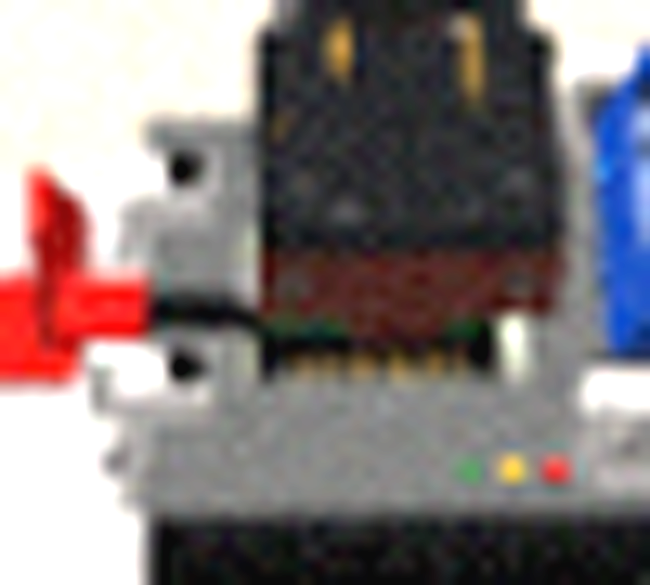

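Module edges (crop 268–492) and pocket (262–495) agree to about 1 mm, and the slot centre row of 313 matches the prediction of 311. Lowering in.

Emit:
servo_tool --deltas '[[[0,0,-0.4,0,2],[0,0,-0.3,0,2],[0,0,0,0,2]]]'

```text
time_s: 10.0
tool_pos: [0.5321, 0.0843, 0.233]
tool_rot: [-0.0, 0.937, 0.35, -0.0]
contact_force: [0.0, -0.3, -1.3]
width: 0.337
```

Emit:
servo_tool --deltas '[[[0,0,-0.25,0,2],[0,0,-0.2,0,2],[0,0,0,0,2]]]'

```text
time_s: 10.38
tool_pos: [0.5321, 0.0843, 0.2285]
tool_rot: [-0.0, 0.937, 0.35, -0.0]
contact_force: [0.2, 0.0, -0.4]
width: 0.341
```

Emit:
servo_tool --deltas '[[[0,0,-0.15,0,2],[0,0,0,0,2]]]'

```text
time_s: 10.62
tool_pos: [0.5322, 0.0843, 0.2271]
tool_rot: [0.0, 0.937, 0.35, -0.0]
contact_force: [0.2, 0.0, -1.0]
width: 0.341
```

```bash
python3 l2.py 8
```

```text
10.675 [0.53220406 0.08427736 0.22713932] [ 0.49280379 -0.06971146 -1.61835525] 0.3382635236187942
mod (-33, 0, 4) [238. 323.]
mod (-28, -17, 8) [260. 368.]
mod (28, -17, 8) [497. 367.]
mod (-28, 17, 8) [259. 257.]
mod (-19, -15, 8) [298. 361.]
mod (25, -15, 8) [484. 360.]
jig (-33.5, -22.5, 42) [240. 385.]
jig (-33.5, 22.5, 42) [239. 237.]
jig (33.5, 22.5, 42) [518. 236.]
jig (33.5, -22.5, 42) [524. 383.]
jig (-56, -60, 42) [143. 513.]
```

View pics/s8.png

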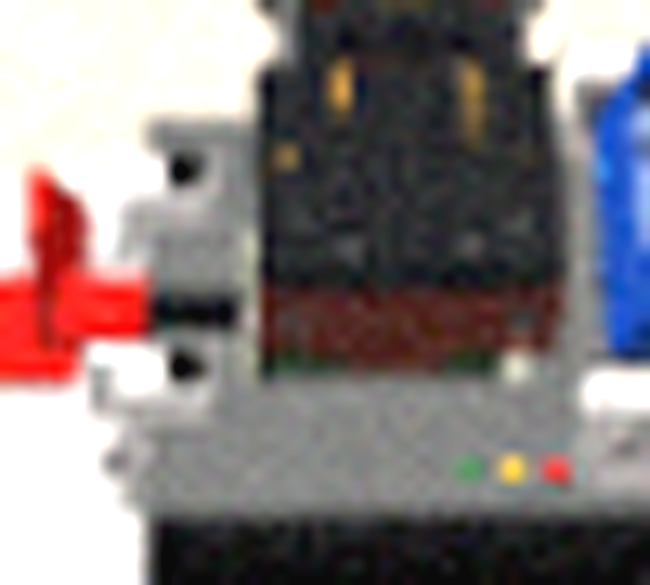

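The port (light, crop (245,318)) sits in the slot. Lowering until it touches.

Emit:
servo_tool --deltas '[[[0,0,-0.1,0,2],[0,0,0,0,2]]]'

```text
time_s: 10.92
tool_pos: [0.5323, 0.0843, 0.2263]
tool_rot: [0.0, 0.937, 0.35, 0.0]
contact_force: [-0.3, -1.3, 1.0]
width: 0.344
```

Emit:
servo_tool --deltas '[[[0,0,0,0,5],[0,0,0,0,5],[0,0,0,0,5],[0,0,1,0,5],[0,0,4,0,5]]]'

```text
time_s: 11.55
tool_pos: [0.5315, 0.0841, 0.2755]
tool_rot: [-0.001, 0.937, 0.35, -0.002]
contact_force: [0.8, 0.4, 0.6]
width: 0.567
```

Emit:
servo_tool --deltas '[[[0,0,5,0,5],[-3.5,-3,3,0,5],[-4,-3.5,0,0,2],[-4,-3.5,0,0,0],[-4,-3.5,0,0,0]]]'

```text
time_s: 12.18
tool_pos: [0.3758, -0.0516, 0.3568]
tool_rot: [0.0, 0.937, 0.35, 0.0]
contact_force: [0.7, -0.9, -0.3]
width: 0.267
```

```bash
python3 look.py 9
```

```text
12.275 [ 0.37360798 -0.05342455  0.35636712] [ 8.56646961e-04  9.37581540e-01  3.47761842e-01 -1.35003844e-03] [0.67139982 0.1846722  0.3360324 ] 40.70101504372382 0.17810560899381425
```

View pics/s9.png

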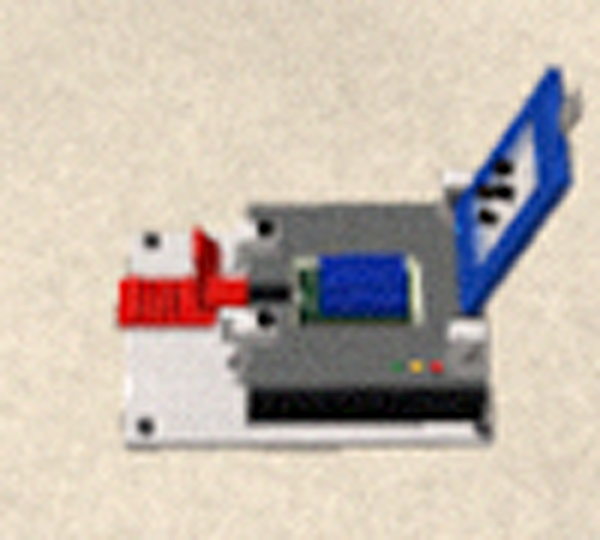

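View pics/t9.png

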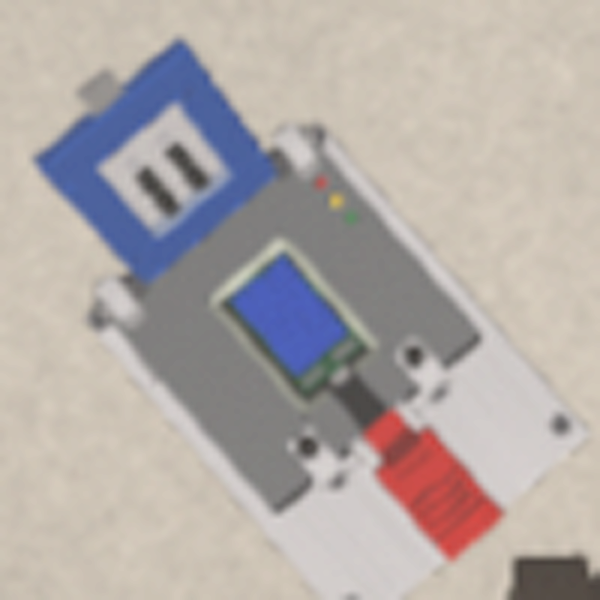

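The module lies flat in the nest with its port in the slot, confirmed in both views (blue heatsink at top crop (290,315), port at (340,375)). Next I go over and behind the open lid.

Emit:
servo_tool --deltas '[[[0,0,5,0,3.6],[2,2,2,0,3.6],[4.6,4,0,0,3.6],[4.6,4,0,0,3.6],[4.6,4,0,0,3.6]]]'

```text
time_s: 12.9
tool_pos: [0.5369, 0.0911, 0.427]
tool_rot: [0.0, 0.937, 0.35, 0.001]
contact_force: [0.8, -1.1, 0.1]
width: 0.41
```

Emit:
servo_tool --deltas '[[[4.6,4,0,0,3.6],[4.6,3.9,0,0,3.6],[0,0,0,0,3.6],[0,0,0,0,3.6]]]'

```text
time_s: 13.4
tool_pos: [0.6271, 0.1689, 0.4259]
tool_rot: [-0.0, 0.937, 0.35, -0.0]
contact_force: [-0.3, -0.9, 0.2]
width: 0.411
```

Emit:
servo_tool --deltas '[[[0.1,-0.1,-4,0,3.6],[0,0,-4,0,3.6],[0,0,-1.4,0,3.6],[0,0,0,0,3.6]]]'

```text
time_s: 13.9
tool_pos: [0.628, 0.1666, 0.3326]
tool_rot: [0.0, 0.937, 0.35, -0.0]
contact_force: [-0.1, 0.3, 0.1]
width: 0.409
```

```bash
cat > l3.py <<'E'
from fit import *
import sys
n=sys.argv[1]
S=cam('scene');s=arm.observe();p=s['tool_pos'];print(s['time_s'],p,s['contact_force'],s['width'])
a=np.radians(41);d=p[:2]-[.53,.0825];print('jig',d@[np.cos(a),np.sin(a)],d@[-np.sin(a),np.cos(a)],'tip z',p[2]-.182)
cv2.imwrite(f'pics/s{n}.png',cv2.convertScaleAbs(cv2.resize(S['image'][120:240,230:370],None,fx=5,fy=5,interpolation=cv2.INTER_CUBIC),alpha=1.5))
E
python3 l3.py 10
```

```text
13.95 [0.62838065 0.16702785 0.33362221] [1.11814105 0.20875746 0.98183029] 0.40854437439453734
jig 0.12970407379636037 -0.0007495345583900181 tip z 0.15162221028700507
```

View pics/s10.png

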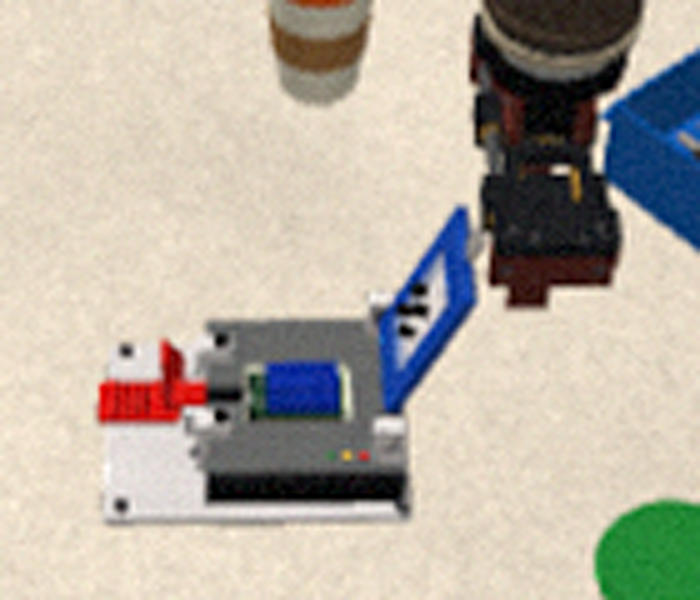

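The fingers stand behind the open lid (tip at crop (527,297)). I push the lid forward.

Emit:
servo_tool --deltas '[[[-0.98,-0.85,0,0,3.6],[-0.98,-0.85,0,0,3.6],[-0.98,-0.85,0,0,3.6],[-0.98,-0.85,0,0,3.6],[-0.98,-0.85,0,0,3.6]]]'

```text
time_s: 14.58
tool_pos: [0.5786, 0.1241, 0.3323]
tool_rot: [0.0, 0.937, 0.35, 0.0]
contact_force: [2.0, 0.1, 0.9]
width: 0.407
```

```bash
python3 l3.py 11
```

```text
14.625 [0.57771862 0.12304111 0.33217952] [-0.8752948   1.03892713  0.27068891] 0.40934210809436256
jig 0.06261105789886526 -0.0007094709471705242 tip z 0.15017952095074433
```

View pics/s11.png

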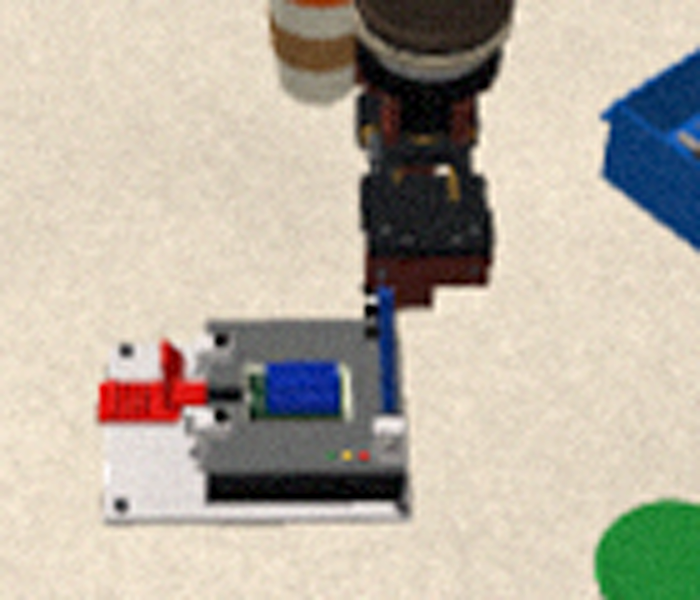

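Emit:
servo_tool --deltas '[[[-0.63,-0.54,-0.04,0,3.6],[-0.63,-0.54,-0.04,0,3.6],[-0.66,-0.57,-0.2,0,3.6],[-0.66,-0.57,-0.2,0,3.6]]]'

```text
time_s: 15.12
tool_pos: [0.5529, 0.1024, 0.3271]
tool_rot: [-0.0, 0.937, 0.35, -0.0]
contact_force: [1.4, 0.8, 0.2]
width: 0.408
```

Emit:
servo_tool --deltas '[[[-0.63,-0.55,-0.36,0,3.6],[-0.63,-0.55,-0.36,0,3.6],[-0.57,-0.49,-0.54,0,3.6],[-0.57,-0.49,-0.54,0,3.6]]]'

```text
time_s: 15.62
tool_pos: [0.5291, 0.0815, 0.309]
tool_rot: [0.0, 0.937, 0.35, 0.0]
contact_force: [1.1, 1.0, -0.3]
width: 0.408
```

```bash
python3 l3.py 12
```

```text
15.675 [0.52833025 0.08068051 0.30824058] [ 0.21819165  0.85272805 -0.2173249 ] 0.40830707780352915
jig -0.0024538719176205293 -0.00027773377829805177 tip z 0.12624058109963182
```

View pics/s12.png

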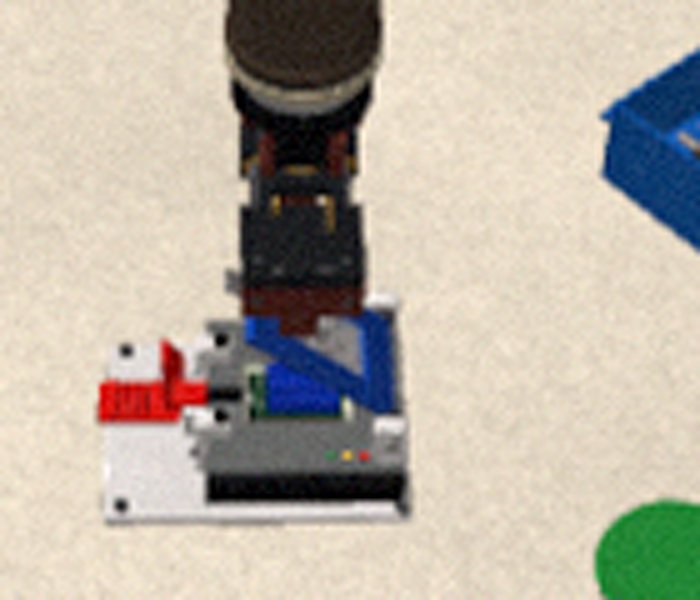

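The lid is following the fingers at about 0.7 rad, and I continue the arc.

Emit:
servo_tool --deltas '[[[-0.49,-0.43,-0.7,0,3.6],[-0.49,-0.43,-0.7,0,3.6],[-0.38,-0.33,-0.82,0,3.6],[-0.38,-0.33,-0.82,0,3.6],[0,0,0,0,3.6]]]'

```text
time_s: 16.3
tool_pos: [0.5115, 0.0661, 0.2782]
tool_rot: [-0.0, 0.937, 0.35, -0.001]
contact_force: [0.4, -0.7, 1.4]
width: 0.41
```

Emit:
servo_tool --deltas '[[[-0.14,-0.12,-0.45,0,3.6],[-0.14,-0.12,-0.45,0,3.6],[0,0,0,0,3.6]]]'

```text
time_s: 16.68
tool_pos: [0.5092, 0.0642, 0.2697]
tool_rot: [-0.0, 0.937, 0.35, -0.0]
contact_force: [1.2, 1.1, 2.4]
width: 0.41
```

```bash
python3 l3.py 13
```

```text
16.725 [0.50923467 0.06423209 0.26988647] [0.14402557 0.54542129 1.58762208] 0.4102683170108722
jig -0.027656618660205853 -0.00016367973497551438 tip z 0.08788647165291669
```

View pics/s13.png

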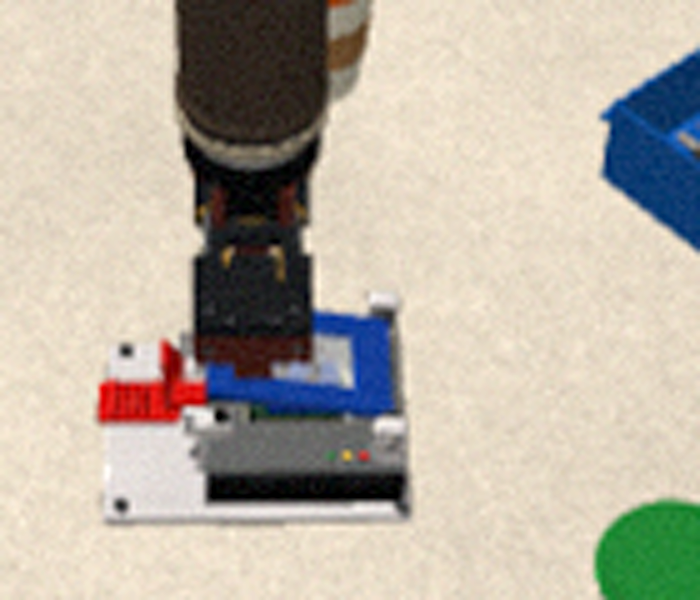

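Emit:
servo_tool --deltas '[[[-0.22,-0.2,-0.2,0,3.6],[-0.22,-0.2,-0.2,0,3.6],[0,0,-0.2,0,3.6]]]'

```text
time_s: 17.1
tool_pos: [0.5045, 0.0599, 0.2638]
tool_rot: [0.0, 0.937, 0.35, -0.0]
contact_force: [0.1, -0.2, 1.4]
width: 0.411
```

Emit:
servo_tool --deltas '[[[0,0,-0.2,0,3.6],[0,0,-0.2,0,3.6]]]'

```text
time_s: 17.35
tool_pos: [0.5045, 0.0598, 0.2596]
tool_rot: [0.0, 0.937, 0.35, -0.001]
contact_force: [-0.8, -1.3, 2.9]
width: 0.408
```

Emit:
servo_tool --deltas '[[[0,0,-0.15,0,3.6],[0,0,-0.15,0,3.6]]]'

```text
time_s: 17.6
tool_pos: [0.5045, 0.0599, 0.2568]
tool_rot: [0.0, 0.937, 0.35, -0.001]
contact_force: [-3.2, -2.3, 5.8]
width: 0.412
```

Emit:
servo_tool --deltas '[[[0,0,-0.1,0,3.6],[0,0,-0.1,0,3.6]]]'

```text
time_s: 17.85
tool_pos: [0.5045, 0.0598, 0.255]
tool_rot: [0.0, 0.937, 0.35, -0.001]
contact_force: [-4.3, -3.9, 9.1]
width: 0.407
```

Emit:
servo_tool --deltas '[[[0,0,-0.1,0,3.6],[0,0,0,0,3.6]]]'

```text
time_s: 18.1
tool_pos: [0.5044, 0.0598, 0.2541]
tool_rot: [0.0, 0.937, 0.35, -0.001]
contact_force: [-5.0, -3.2, 9.1]
width: 0.411
```

Emit:
servo_tool --deltas '[[[-0.05,-0.04,-0.1,0,3.6],[0,0,0,0,3.6]]]'

```text
time_s: 18.35
tool_pos: [0.5042, 0.0596, 0.2534]
tool_rot: [0.0, 0.937, 0.35, -0.0]
contact_force: [-2.9, -2.0, 10.4]
width: 0.408
```

Emit:
servo_tool --deltas '[[[-0.02,-0.02,-0.1,0,3.6],[0,0,0,0,3.6]]]'

```text
time_s: 18.6
tool_pos: [0.5041, 0.0596, 0.2523]
tool_rot: [0.0, 0.937, 0.35, -0.0]
contact_force: [-2.3, -0.9, 7.2]
width: 0.407
```

Emit:
servo_tool --deltas '[[[-0.01,-0.01,-0.1,0,3.6],[0,0,0,0,3.6]]]'

```text
time_s: 18.85
tool_pos: [0.504, 0.0595, 0.2513]
tool_rot: [0.0, 0.937, 0.35, -0.0]
contact_force: [-2.4, -1.9, 8.7]
width: 0.414
```

Emit:
servo_tool --deltas '[[[0,0,-0.08,0,3.6],[0,0,0,0,3.6]]]'

```text
time_s: 19.1
tool_pos: [0.504, 0.0595, 0.2507]
tool_rot: [0.0, 0.937, 0.35, -0.0]
contact_force: [-4.8, -1.7, 10.8]
width: 0.409
```

Emit:
servo_tool --deltas '[[[-0.01,-0.01,-0.08,0,3.6],[0,0,0,0,3.6]]]'

```text
time_s: 19.35
tool_pos: [0.5039, 0.0594, 0.2501]
tool_rot: [0.0, 0.937, 0.35, 0.0]
contact_force: [-4.8, -1.2, 12.9]
width: 0.411
```

Emit:
servo_tool --deltas '[[[-0.01,-0.01,-0.06,0,3.6],[0,0,0,0,3.6]]]'

```text
time_s: 19.6
tool_pos: [0.5039, 0.0594, 0.2496]
tool_rot: [0.0, 0.937, 0.35, 0.0]
contact_force: [-4.3, -2.2, 14.2]
width: 0.411
```

Emit:
servo_tool --deltas '[[[-0.01,-0.01,-0.04,0,3.6],[0,0,0,0,3.6]]]'

```text
time_s: 19.85
tool_pos: [0.5038, 0.0594, 0.2493]
tool_rot: [0.0, 0.937, 0.35, 0.0]
contact_force: [-4.4, -1.5, 14.7]
width: 0.411
```

```bash
python3 l3.py 14
python3 - <<'E'
from h import *
f=[]
for i in range(3): c=cam('scene');f.append(arm.observe()['contact_force'])
print(np.mean(f,0))
cv2.imwrite('pics/s14b.png',cv2.convertScaleAbs(cv2.resize(c['image'][180:225,245:310],None,fx=11,fy=11,interpolation=cv2.INTER_CUBIC),alpha=1.6))
E
```

```text
19.9 [0.50385845 0.05939531 0.24936352] [-4.72147317 -3.10743837 15.36735688] 0.4111641286187193
jig -0.034887321341835704 -0.0002869345465939738 tip z 0.06736352350155905
[-4.62272975 -2.27838685 15.17892901]
```

View pics/s14b.png

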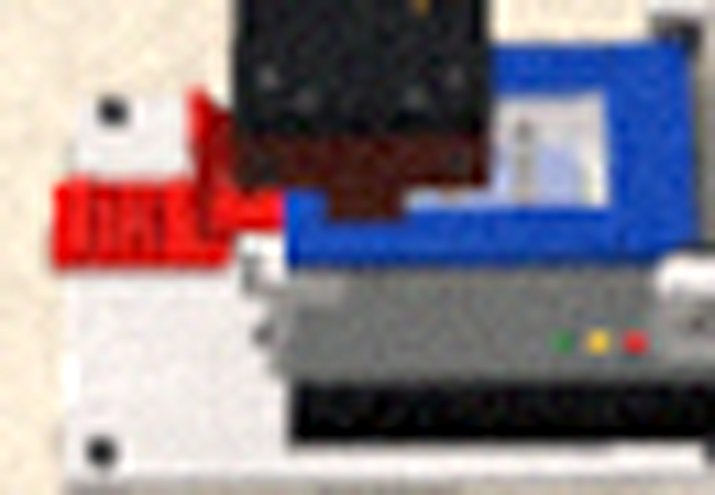

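Emit:
servo_tool --deltas '[[[-0.02,-0.02,-0.03,0,3.6],[0,0,0,0,3.6]]]'

```text
time_s: 20.3
tool_pos: [0.5037, 0.0593, 0.2491]
tool_rot: [0.0, 0.937, 0.35, 0.001]
contact_force: [-4.8, -1.1, 15.0]
width: 0.411
```

Emit:
servo_tool --deltas '[[[0,0,0.1,0,3.6],[0,0,0.1,0,3.6],[0,0,0,0,3.6]]]'

```text
time_s: 20.68
tool_pos: [0.5038, 0.0593, 0.2507]
tool_rot: [0.0, 0.937, 0.35, 0.001]
contact_force: [-3.2, -1.1, 9.4]
width: 0.41
```

Emit:
servo_tool --deltas '[[[0,0,0.2,0,3.6],[0,0,0.2,0,3.6],[0,0,0,0,3.6]]]'

```text
time_s: 21.05
tool_pos: [0.5036, 0.059, 0.254]
tool_rot: [-0.0, 0.937, 0.35, 0.0]
contact_force: [-0.1, 0.2, 0.1]
width: 0.411
```

Run:
```python
from h import *
f=[]
for i in range(3): c=cam('scene');f.append(arm.observe()['contact_force'])
print(np.mean(f,0),arm.observe()['tool_pos'])
cv2.imwrite('pics/s15b.png',cv2.convertScaleAbs(cv2.resize(c['image'][180:225,245:310],None,fx=11,fy=11,interpolation=cv2.INTER_CUBIC),alpha=1.6))
```

```text
[0.0312636  0.10186015 0.15847595] [0.50349869 0.05897452 0.25389644]
```

View pics/s15b.png

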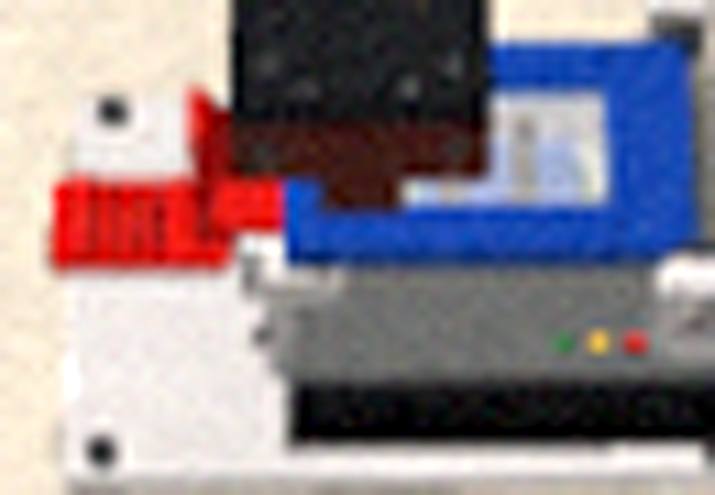

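Emit:
servo_tool --deltas '[[[0,0,1,0,3.6],[0,0,4,0,3.6],[0,0,5,0,3.6],[-4,-3.5,4,0,3.6],[-4,-3.5,0,0,2]]]'

```text
time_s: 21.82
tool_pos: [0.4259, -0.0088, 0.3946]
tool_rot: [0.001, 0.936, 0.351, 0.003]
contact_force: [0.0, -1.7, 0.0]
width: 0.335
```

Emit:
servo_tool --deltas '[[[-4,-3.5,0,0,1],[-4,-3.5,0,0,0],[-2,-1.5,0,0,0],[0,0,0,0,0],[0,0,0,0,0]]]'

```text
time_s: 22.45
tool_pos: [0.3267, -0.0933, 0.3922]
tool_rot: [0.0, 0.937, 0.35, 0.001]
contact_force: [-0.4, 0.1, -0.2]
width: 0.007
```

Run:
```python
from fit import *
s=arm.observe();print(s['time_s'],s['tool_pos'])
S=cam('scene','s16raw.png');T=cam('top','t16raw.png')
A=cv2.imread('pics/scene0.png')
cr=lambda i:cv2.resize(i[170:230,245:320],None,fx=10,fy=5*1.0,interpolation=cv2.INTER_CUBIC)
k=8
cr=lambda i:cv2.resize(i[175:212,245:315],None,fx=11,fy=8,interpolation=cv2.INTER_CUBIC)
cv2.imwrite('pics/s16.png',cv2.convertScaleAbs(np.vstack([cr(A),cr(S['image'])]),alpha=1.6)[:600,:770])
for im in (A,S['image']):
    m,st,ce=blob(blue(im),(290,195));print(st,ce)
B=cv2.imread('pics/top0.png')
for im in (B,T['image']):
    m,st,ce=blob(blue(im),(255,208));print(st,ce)
d=cv2.absdiff(A,S['image']);print('diff px',(d.max(2)>60).sum())
```

```text
22.45 [ 0.32666935 -0.09331889  0.39218569]
[271 183  38  21 498] [289.13253012 193.69277108]
[271 183  38  21 497] [289.0945674  193.67806841]
[229 184  48  49 744] [252.84274194 207.93682796]
[229 184  48  49 747] [252.85006693 207.94779116]
diff px 5367
```

View pics/s16.png

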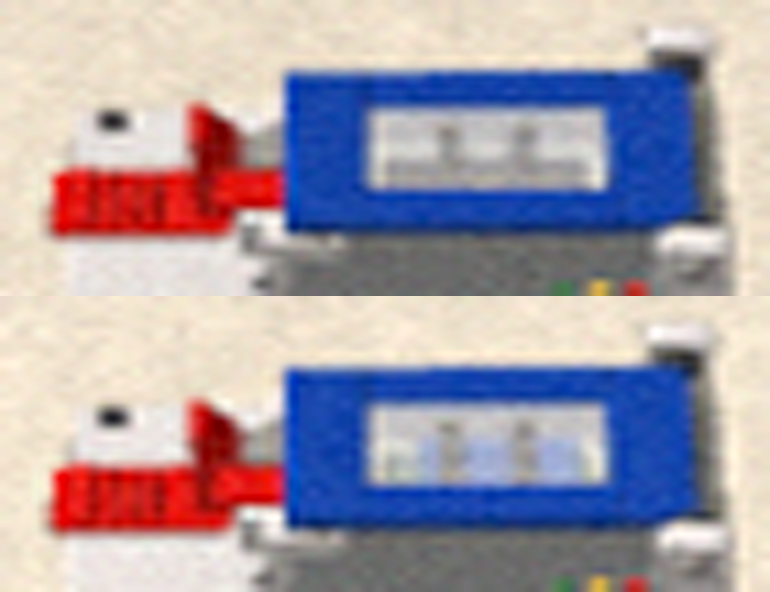

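The lid and latch match the initial latched pictures (lid centroid within 0.04 px), and the module shows through the window. One last check of the bystanders.

Run:
```python
from fit import *
T=cam('top','t17.png'); B=cv2.imread('pics/top0.png')
d=(cv2.absdiff(B,T['image']).max(2)>35).astype(np.uint8)
n,l,st,ce=cv2.connectedComponentsWithStats(d)
print([(st[i].tolist()) for i in range(1,n) if st[i,4]>8])
m,st,ce=blob(blue(T['image']),(255,208));print(st[4],ce)
```

```text
[[362, 169, 23, 15, 287], [289, 256, 114, 164, 12477], [544, 359, 16, 26, 203]]
744 [252.79166667 207.89112903]
```

View pics/t17.png

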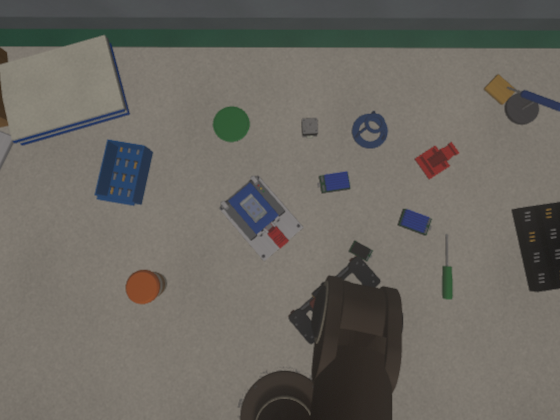

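Only the module's old place and the arm have changed, so I hand in the job.

```bash
python3 -c "
from plant import arm
print(arm.close_job())"
```

```text
the job is handed in; nothing more can be done
None
```

The smallest blue-heatsink module is in the jig with its port in the slot, and the lid is shut and latched over it. The job is handed in at about 22.5 s of the 67 s allowed.

- **Latch:** I pressed it at about 5 N and the lid sprang fully open.
- **Placing:** The module went into the nest with no side contact. Both camera views showed it flat with the port in the slot after I let go.
- **Closing:** I brought the lid over from behind with two spread fingers and pressed it down. The vertical force peaked at about 15 N, with about 5 N sideways at the fingertips from friction. I felt no distinct snap in the force readings.
- **Last checks:** After I backed off, the force on the tool fell to zero and the lid stayed down. Its outline matched the starting latched pictures to about 0.05 px, with the module visible through the window. In the top view, only the module's old place and the arm had changed. The arm's final position hid part of the black module's edge from that check.
- **Disagreement:** The two cameras disagreed on position by about 3 to 4 mm. I used their mean, then aligned the module to the pocket in the scene view before lowering it.

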